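# Slide the panel blank out over the end of the riser for filing

### The arm

A 6-joint arm with a two-finger parallel gripper is mounted at the origin on the work surface. World frame = base frame: x ahead of the robot, y to its left, z up, the work surface at z = 0. Lengths are in m, angles in rad, forces in N, time in s.
With the tool pointing down it reaches from about 0.275 to 0.825 m from the base axis. Payload 5.2 kg.
Tool frame: the origin (TCP) lies midway between the tips of the shut fingers; the grasp point (between the pads) lies 19 mm behind it; z points along the fingers, x is the direction in which the jaws open and shut, and the axes are right-handed (so a half turn about z gives the same grasp; the last joint's range is limited). The gripper opens to 93 mm and grips with 3 to 60 N. Pads are 15 mm wide; open, the fingers measure 128 mm over their backs; the gripper's body (75 mm by 188 mm) begins 65 mm behind the grasp point.
Start: joints at [1.059, 0.259, 1.535, -0, 1.348, -0.203], TCP at [0.167, 0.524, 0.182] pointing down, gripper open.
Joint ranges: [-3.14, 3.14], [-0.91, 2.08], [0.19, 2.58], [-1.22, 4.36], [0.22, 2.71], [-3.12, 3.12]. Speed limits (rad/s): [2.57, 2.57, 3.14, 3.14, 3.14, 3.14].

### API

Orientations are given as a rotation vector (axis times angle).
In Python, from rig import bot gives the robot as it stands.
- The arm moves only by the tool jog_arm, never from a script. Its argument "plan" is a list that holds one entry, the list of rows, each a list of 6 numbers: the shift along the world's x, y, z in mm, then the turn, a rotation vector about the world's x, y, z in rad. In form: [[[tx, ty, tz, rx, ry, rz], ...]]. A call has exactly 8 rows; each row is the pose to reach, as a shift and turn from the pose measured when the call began; what a row does not reach only later rows make up. A row lasts 1/12 s, in which the tool goes at most 41.7 mm and 7.16 degrees, less where a joint would pass 70% of its speed; a pose out of reach is approached as far as the arm can. A call with a gripper value outside its range is refused whole. "claw" is the finger opening in mm, from 0 to 93, set as the call begins (left out, the last holds). The fingers move at their own pace and stop on an object; the grip force is fixed at half the most. Time passes only in rows, so rows that repeat a pose let the fingers close, or fill a call up. It gives the time, the measured TCP pose, the force and the opening at its end, in the units of the state.
- bot.observe(): the state, without advancing time (a new reading comes with each control period).
- bot.get_image(name): name is "scene" or "side" or "wrist"; returns a dict with "pixels" (400x640x3 uint8, blue, green, red), "range_z" (400x640 float32, m along the optical axis (not along the pixel's ray), 0 where there is no reading), "vfov" (degrees; the focal length in pixels is half the picture's height over the tangent of half this angle, whatever the lens; pixels are square), "cx", "cy" (the principal point, pixels), "rvec" (rotation vector, rad) and "tvec" (3), from world to camera coordinates, as OpenCV has them; the wrist camera has in their place "mount" (4x4, takes a point from camera to tool coordinates, whose origin is the TCP and whose axes are the tool frame's). Camera axes: x right, y down, z forward; pixel columns grow to the right and rows downward; lengths in m; the calibration is good to about 2 mm. The wrist camera is an equidistant fisheye: a pixel r from the principal point sees the ray r / f radians off the axis. A picture is of the moment at which its call begins: read the wrist's pose just before it.
- bot.sign_off(): hands the job in, once; it reports no verdict.
Trained networks look in the newest picture that a camera, given by its name, has taken for a name from the list of things; names that differ only in an ending like _2 or _b are one class to them, and where a whole thing is asked for, a point or a joint stands for the part that bears it (a point fixed in the world has none). Each returns a list of dicts, best first, with "conf" (0 to 1); they miss things now and then, are a little off and sometimes report something else, mostly with a low value. They report only what shows in the picture. A call takes as long as a camera call. They do not tell look-alikes from the thing itself.
- bot.cut_out(camera, query): "mask" (400x640 bool, what is visible of it) and "at" ([column, row] in pixels, amid what is visible of it).
The state is a dict: "t": time; "joint_pos": joint angles; "qvel": joint speeds; "effort": joint torques, N m; "ee_pos": TCP position; "orientation": TCP orientation; "contact_force": force on the tool from outside, world axes, zero at the start; "moment": the same for the moment, N m; "width": finger opening in m.
Only numpy, scipy, OpenCV 4.12 (cv2) and the standard library are available. Lean on these libraries where they do the work, as an engineer would, in place of code of your own. Each camera call takes 0.05 s, during which the arm holds its last target.

### The job

The loose aluminium panel blank is to be clamped there and filed: with the fingertips, push it back flat against the upstand along the rear of the dark riser, and slide it along to the robot's right until the whole of its blue-dyed end hangs out past the riser's right-hand end, with no more than a finger's breadth of bare metal hanging out with it. Only push it, never grip or lift it: it stays lying flat on the riser all the time. Leave everything else standing where it is.

Things in the scene. Friction and masses are not known exactly. Their poses are not given: they have to be found in the camera images.
- riser: Fixed dark grey steel bench shelf, 170 deep (x), 420 long (y), flat top 70 above the bench. Origin on the bench under its centre; x points to the rear, away from the robot, y to the robot's left. Rear upstand 15 high, 3 thick, over the whole length, inner face at x = +82 mm. No lip at the front or the ends; right-hand end at y = -210 mm. Small blue bins stand under it.
- riser_corner (a point): The point on the riser's top at its right-hand end, at the foot of the upstand's inner face (riser x = +82, y = -210, z = 70 mm). Axes as the riser's.
- blank: Loose bare aluminium sheet, 100 wide (x), 150 long (y), 5 thick, about 0.2 kg, lying flat on the riser, up to 0.2 rad askew and clear of the upstand. Origin under its centre; axes as the riser's when square to it. The 35 mm at its right-hand (-y) end are dyed dark blue over the full width, the rest is bare. Slides with ordinary friction, tips if about half hangs out.
- blank_blue_corner (a point): Rear corner of the blank's blue end, underside (blank x = +50, y = -75, z = 0 mm).
- blank_plain_corner (a point): Rear corner of the blank's bare end, underside (blank x = +50, y = +75, z = 0 mm).
- screw_jar: Bystander: small lidded jar, 48 across, 60 high, standing on the riser near its left-hand end. Origin under its centre.
- flat_file: Bystander: flat file with a wooden handle, 305 long along its y, 22 wide and high, lying on the bench before the riser. Origin under about its middle.
- screwdriver: Bystander: red screwdriver, 180 long along its x, lying on the bench before the riser.
- tape_roll: Bystander: yellow roll of tape, 90 across, 19 high, flat on the bench.
- flux_bottle: Bystander: white bottle, 42 across, 105 high, standing on the bench.
- multimeter: Bystander: grey multimeter, 88 by 185 (y), 50 high with its dial, lying on the bench.
- instrument_case: Bystander: open white instrument case, 110 by 160 (y) by 55 high, on the bench.
Not all that is in view belongs to the job. Several things have the shape of the blank; the one meant has the colours described above.

How it is judged:
At the end, for the whole second after the job is handed in: The blank lies flat and at rest on the riser; both its rear corners are within 5 mm of the upstand's inner face; its blue end stands 33 to 52 mm past the riser's right-hand end (35 mm is the whole blue part) (y of blank_blue_corner in the frame of riser_corner between -0.052 and -0.033 m and x of each of blank_blue_corner, blank_plain_corner in the frame of riser_corner above -0.005 m and z of blank in the frame of riser_corner between -0.003 and 0.003 m and angle between blank's own z axis and vertical below 0.04 rad and linear speed of blank below 0.01 m/s); the robot touches nothing.
It fails at once if the blank is lifted (over 8 mm off the riser's top) (z of blank in the frame of riser_corner above 0.008 m).
It fails at once if the blank tips or falls (angle between blank's own z axis and vertical above 0.12 rad or z of blank in the frame of riser_corner below -0.012 m).
It fails at once if something else is moved by more than 20 mm (distance of any of screw_jar, flat_file, screwdriver, tape_roll, flux_bottle, multimeter, instrument_case from where it was at the start of the episode above 0.02 m).
It also fails if it takes over 48 s, if anything falls off the work surface, if the arm or the gripper's body presses on something with over 40 N, if the wrist force passes 120 N, or if a joint passes its speed limit or range.

## Working session

There is one attempt and no reset: what is moved stays moved. The work goes in short steps, Python scripts to look and compute and a tool call to move; the robot and the scene stay as the last step left them, time stands still between calls to the robot, and variables do not carry over. Pictures are saved under pics/ and viewed, and the job is handed in when it is done.

Besides the shell and the picture viewer there is one more tool, called by a JSON object that holds its "fn" and its "kwargs". jog_arm: Moves the arm, as the interface text tells. Its arguments: {"type":"object","properties":{"plan":{"type":"array","items":{"type":"array","items":{"type":"array","items":{"type":"number"}}}},"claw":{"type":"number"}},"required":["plan"]}

```bash
mkdir -p pics; ls; python3 - <<'E'
from rig import bot
import cv2,numpy as np,pickle
s=bot.observe();print(s)
for n in("scene","side"):
    d=bot.get_image(n);cv2.imwrite(f"pics/{n}0.png",d["pixels"]);pickle.dump(d,open(f"{n}0.pkl","wb"))
    print(n,d["vfov"],d["cx"],d["cy"],d["rvec"],d["tvec"])
E
```

```text
pics
{'t': 0.0, 'joint_pos': array([ 1.05925600e+00,  2.59358451e-01,  1.53608357e+00, -8.72252946e-06,
        1.34800094e+00, -2.02807037e-01]), 'qvel': array([-0.00070428, -0.00077582,  0.00137293, -0.00259472,  0.00117221,
        0.00147776]), 'effort': array([-1.18008073e-03, -4.37306929e+01, -2.83999228e+01,  7.17389910e-02,
        4.16977890e-02, -1.66678442e-04]), 'ee_pos': array([0.1667951 , 0.52345149, 0.18160927]), 'orientation': array([ 2.53595343,  1.85301428, -0.00263781]), 'contact_force': array([ 0.74391277,  0.27520186, -0.25135947]), 'moment': array([-0.04798223, -0.0273613 , -0.04122663]), 'width': 0.09279553596819116}
scene 48.78604254417943 314.7083289854381 201.59544467039936 [ 0.71467613  2.57833733 -1.19840107] [ 0.36002919 -0.07461275  1.65219366]
side 52.174339822078274 317.70813281420214 199.60488866058623 [ 0.17392506 -2.8339269   1.24585587] [0.44412097 0.10314013 1.41929531]
```

View pics/scene0.png

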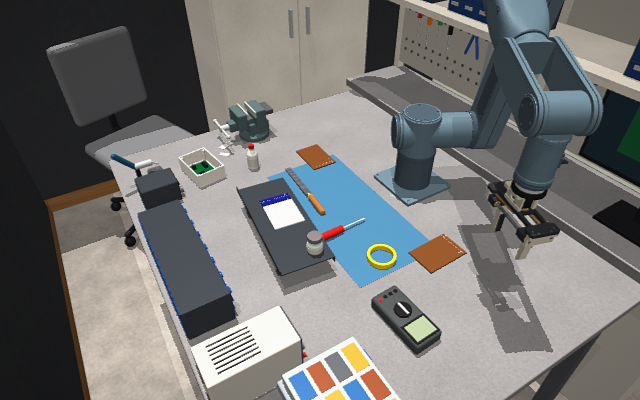

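View pics/side0.png

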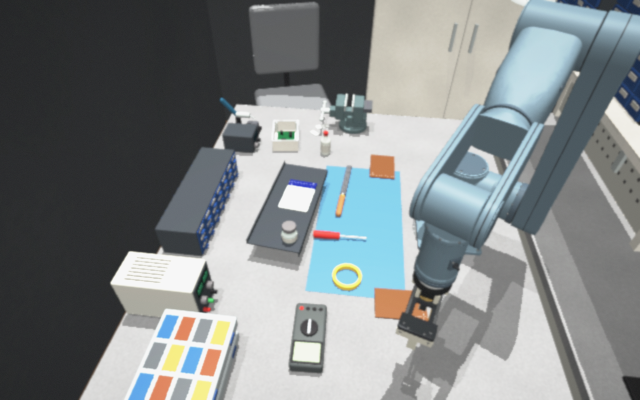

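The scene view shows the dark riser (238–333, 180–275), with the white/blue blank at (282,210), the jar at (315,243) and the file and screwdriver in front. Next I'll convert to 3D.

```bash
cat > h.py <<'E'
import numpy as np,cv2,pickle
def cloud(d):
    h,w=d["range_z"].shape; f=h/2/np.tan(np.radians(d["vfov"])/2)
    u,v=np.meshgrid(np.arange(w),np.arange(h)); z=d["range_z"].astype(float)
    P=np.stack([(u-d["cx"])/f*z,(v-d["cy"])/f*z,z],-1)
    R=cv2.Rodrigues(np.array(d["rvec"],float))[0]
    return (P-np.array(d["tvec"]))@R   # R^T (P-t)
def project(d,X):
    h=400; f=h/2/np.tan(np.radians(d["vfov"])/2)
    K=np.array([[f,0,d["cx"]],[0,f,d["cy"]],[0,0,1]])
    return cv2.projectPoints(np.array(X,float),np.array(d["rvec"],float),np.array(d["tvec"],float),K,None)[0][:,0]
def ray_plane(d,uv,z0):
    f=200/np.tan(np.radians(d["vfov"])/2)
    R=cv2.Rodrigues(np.array(d["rvec"],float))[0]; C=-R.T@np.array(d["tvec"])
    uv=np.atleast_2d(uv).astype(float)
    r=np.c_[(uv[:,0]-d["cx"])/f,(uv[:,1]-d["cy"])/f,np.ones(len(uv))]@R
    return C+r*((z0-C[2])/r[:,2])[:,None]
E
python3 - <<'E'
from h import *
from rig import bot
for n in("scene","side"):
    d=pickle.load(open(n+"0.pkl","rb"));P=cloud(d);ok=d["range_z"]>0
    for q in("riser","blank","screw_jar","flat_file","screwdriver","flux_bottle","instrument_case","tape_roll","multimeter"):
        r=bot.cut_out(n,q)
        for k in r[:2]:
            m=k["mask"]&ok; X=P[m]
            print(n,q,round(k["conf"],2),np.round(k["at"]),m.sum(),np.round(np.percentile(X,[2,50,98],axis=0),3).tolist())
            if k is r[0]: np.save(f"m_{n}_{q}.npy",k["mask"])
E
```

```text
scene riser 0.87 [282. 235.] 3767 [[0.452, -0.199, 0.065], [0.569, 0.064, 0.071], [0.64, 0.212, 0.085]]
scene blank 0.87 [282. 209.] 951 [[0.476, -0.107, 0.071], [0.526, -0.029, 0.075], [0.574, 0.04, 0.079]]
scene blank 0.78 [315. 160.] 577 [[0.176, -0.405, -0.001], [0.225, -0.324, 0.005], [0.273, -0.253, 0.01]]
scene screw_jar 0.89 [313. 244.] 344 [[0.501, 0.152, 0.078], [0.526, 0.182, 0.117], [0.542, 0.194, 0.133]]
scene screw_jar 0.25 [280. 211.] 1046 [[0.469, -0.109, 0.069], [0.525, -0.029, 0.075], [0.576, 0.041, 0.079]]
scene flat_file 0.87 [303. 186.] 351 [[0.349, -0.31, 0.001], [0.372, -0.152, 0.012], [0.388, -0.014, 0.025]]
scene screwdriver 0.79 [338. 232.] 205 [[0.289, 0.08, 0.008], [0.398, 0.092, 0.021], [0.442, 0.101, 0.028]]
scene screwdriver 0.23 [279. 209.] 1019 [[0.472, -0.108, 0.07], [0.525, -0.027, 0.075], [0.576, 0.041, 0.079]]
scene flux_bottle 0.67 [253. 155.] 231 [[0.443, -0.452, 0.001], [0.47, -0.385, 0.054], [0.485, -0.374, 0.105]]
scene instrument_case 0.9 [203. 166.] 1186 [[0.585, -0.55, 0.002], [0.646, -0.473, 0.026], [0.71, -0.38, 0.057]]
scene tape_roll 0
[... 891 characters left out ...]
369, -0.145, 0.011], [0.386, -0.014, 0.024]]
side screwdriver 0.56 [328. 235.] 258 [[0.301, 0.064, -0.003], [0.398, 0.093, 0.018], [0.452, 0.102, 0.028]]
side flux_bottle 0.68 [280. 216.] 3329 [[0.45, -0.195, 0.053], [0.565, 0.067, 0.069], [0.642, 0.212, 0.082]]
side flux_bottle 0.54 [324. 144.] 251 [[0.444, -0.558, -0.005], [0.463, -0.387, 0.04], [0.494, -0.375, 0.104]]
side instrument_case 0.55 [285. 137.] 748 [[0.587, -0.549, 0.0], [0.648, -0.477, 0.022], [0.704, -0.378, 0.055]]
side tape_roll 0.54 [351. 270.] 336 [[0.288, 0.207, -0.001], [0.325, 0.249, 0.015], [0.368, 0.295, 0.021]]
side multimeter 0.97 [309. 338.] 2210 [[0.375, 0.385, 0.015], [0.416, 0.485, 0.039], [0.458, 0.56, 0.049]]
```

```bash
cat > fit.py <<'E'
from h import *
def rect(P2):
    return cv2.minAreaRect(P2.astype(np.float32))
def analyse(d,tag=""):
    P=cloud(d);ok=d["range_z"]>0
    px=d["pixels"].astype(int); b,g,r=px[...,0],px[...,1],px[...,2]
    reg=ok&(P[...,2]>.060)&(P[...,2]<.092)&(P[...,0]>.43)&(P[...,0]<.68)&(P[...,1]>-.30)&(P[...,1]<.26)
    bright=(np.minimum(np.minimum(b,g),r)>120)
    blue=(b>g+40)&(b>60)&(b>r+40)
    bare=reg&bright; bl=reg&blue
    return P,reg,bare,bl
if __name__=="__main__":
  for n in("scene","side"):
    d=pickle.load(open(n+"0.pkl","rb"));P,reg,bare,bl=analyse(d)
    m=np.zeros(reg.shape,np.uint8);m[reg]=80;m[bare]=255;m[bl]=160
    cv2.imwrite(f"pics/seg_{n}.png",cv2.resize(m[130:300,200:380],None,fx=4,fy=3.5,interpolation=0))
    cv2.imwrite(f"pics/crop_{n}.png",cv2.resize(d["pixels"][130:300,200:380],None,fx=4,fy=3.5,interpolation=2))
    for k,mm in(("riser",reg),("bare",bare),("blue",bl),("both",bare|bl)):
        c=rect(P[mm][:,:2]);print(n,k,mm.sum(),np.round(c[0],4),np.round(c[1],4),round(c[2],2),np.round(cv2.boxPoints(c),4).tolist())
E
python3 fit.py
```

```text
scene riser 4721 [0.5425 0.0022] [0.4296 0.1728] 83.75 [[0.43320000171661377, -0.20190000534057617], [0.6050000190734863, -0.2206999957561493], [0.6517000198364258, 0.20640000700950623], [0.47999998927116394, 0.22519999742507935]]
scene bare 851 [ 0.5239 -0.0192] [0.1321 0.4229] 9.54 [[0.4237000048160553, 0.17839999496936798], [0.49380001425743103, -0.2386000007390976], [0.6241000294685364, -0.2168000042438507], [0.5540000200271606, 0.20029999315738678]]
scene blue 214 [ 0.515  -0.0962] [0.0491 0.1032] 84.6 [[0.46129998564720154, -0.11580000072717667], [0.5641000270843506, -0.12549999356269836], [0.5687000155448914, -0.07660000026226044], [0.4659000039100647, -0.06689999997615814]]
scene both 1044 [ 0.5211 -0.0197] [0.1378 0.4229] 9.54 [[0.4180999994277954, 0.17739999294281006], [0.48820000886917114, -0.23960000276565552], [0.6241000294685364, -0.2168000042438507], [0.5540000200271606, 0.20029999315738678]]
side riser 4142 [0.5427 0.0042] [0.4273 0.1719] 83.67 [[0.43369999527931213, -0.19869999587535858], [0.6044999957084656, -0.21770000457763672], [0.6516000032424927, 0.2071000039577484], [0.48080000281333923, 0.22599999606609344]]
side bare 1048 [0.5464 0.0037] [0.4281 0.1649] 83.39 [[0.4399000108242035, -0.19939999282360077], [0.6036999821662903, -0.2184000015258789], [0.652999997138977, 0.2069000005722046], [0.48910000920295715, 0.22589999437332153]]
side blue 173 [ 0.5162 -0.0977] [0.0448 0.1038] 81.18 [[0.46149998903274536, -0.11180000007152557], [0.5640000104904175, -0.12780000269412994], [0.570900022983551, -0.08349999785423279], [0.4683000147342682, -0.06759999692440033]]
side both 1204 [0.5464 0.0037] [0.4281 0.1649] 83.39 [[0.4399000108242035, -0.19939999282360077], [0.6036999821662903, -0.2184000015258789], [0.652999997138977, 0.2069000005722046], [0.48910000920295715, 0.22589999437332153]]
```

```bash
python3 - <<'E'
import cv2,numpy as np
for n in("scene","side"):
    a=cv2.imread(f"pics/crop_{n}.png");b=cv2.imread(f"pics/seg_{n}.png")
    print(a.shape)
a=cv2.resize(cv2.imread("pics/crop_scene.png"),(400,340));b=cv2.resize(cv2.imread("pics/seg_scene.png"),(400,340))
c=cv2.resize(cv2.imread("pics/crop_side.png"),(400,260));e=cv2.resize(cv2.imread("pics/seg_side.png"),(400,260))
cv2.imwrite("pics/comb.png",np.vstack([np.hstack([a,b]),np.hstack([c,e])]))
E
```

```text
(595, 720, 3)
(595, 720, 3)
```

View pics/comb.png

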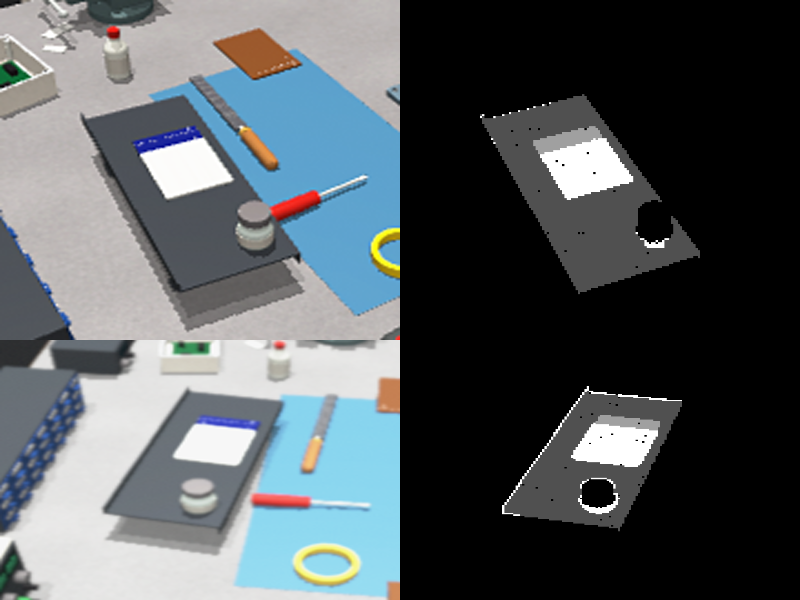

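```bash
cat > meas.py <<'E'
# fit riser and blank poses by image-edge model: masks -> contour rays on known planes -> rectangle
from fit import *
from scipy.optimize import least_squares
def big(m):
    n,l,s,_=cv2.connectedComponentsWithStats(m.astype(np.uint8),connectivity=4)
    return l==1+np.argmax(s[1:,4])
def rectfit(d,mask,z,L,W,init):
    # area-matching fit: contour at pixel borders (upscaled) on plane z
    k=4;M=cv2.resize(mask.astype(np.uint8),None,fx=k,fy=k,interpolation=0)
    M=cv2.morphologyEx(M,cv2.MORPH_CLOSE,np.ones((13,13)))
    c=max(cv2.findContours(M,cv2.RETR_EXTERNAL,cv2.CHAIN_APPROX_NONE)[0],key=len)[:,0].astype(float)
    uv=(c+.5)/k-.5
    X=ray_plane(d,uv,z)[:,:2]
    def res(p):
        R=np.array([[np.cos(p[2]),np.sin(p[2])],[-np.sin(p[2]),np.cos(p[2])]])
        q=np.abs((X-p[:2])@R.T)-np.array([W,L])/2
        return np.where((q<0).all(1),q.max(1),np.hypot(*np.maximum(q,0).T))
    s=least_squares(res,init,loss="soft_l1",f_scale=.001)
    return s.x,np.median(np.abs(res(s.x)))
def measure(d):
    P,reg,bare,bl=analyse(d)
    core=big(bare&(P[...,0]<.62));
    near=cv2.dilate((core|big(bl)).astype(np.uint8),np.ones((3,3)))>0
    m=(core|(bl&near))
    return rectfit(d,m,.075,.150,.100,[P[m][:,0].mean(),P[m][:,1].mean(),-.1])
RIS=None
def inriser(p,ris):
    R=np.array([[np.cos(ris[2]),np.sin(ris[2])],[-np.sin(ris[2]),np.cos(ris[2])]])
    return R@(np.array(p[:2])-ris[:2]),p[2]-ris[2]
E
python3 - <<'E'
from meas import *
for n in("scene","side"):
    d=pickle.load(open(n+"0.pkl","rb"));P=cloud(d)
    b,e=measure(d);print(n,"blank",b,e)
    # riser front edge / ends: flat top mask within ransac of 70mm
    reg=analyse(d)[1]&(P[...,2]>.064)
    r,e2=rectfit(d,big(reg),.070,.42,.17,[.5426,.003,-.109]);print("riser",r,e2,inriser(b,r))
    img=cv2.resize(d["pixels"],None,fx=4,fy=4,interpolation=2)
    for p,L,W,z,c in((b,.15,.1,.075,(0,0,255)),(r,.42,.17,.07,(0,255,0)),):
        R=np.array([[np.cos(p[2]),-np.sin(p[2])],[np.sin(p[2]),np.cos(p[2])]])
        C=np.array([[W,L],[W,-L],[-W,-L],[-W,L]])/2@R.T+p[:2]
        uv=(project(d,np.c_[C,[z]*4])+.5)*4-.5
        cv2.polylines(img,[uv.round().astype(int)],True,c,1)
    x0=210 if n=="scene" else 230;y0=170 if n=="scene" else 155
    cv2.imwrite(f"pics/ov_{n}.png",img[y0*4:y0*4+480,x0*4:x0*4+560])
E
```

```text
scene blank [ 0.52277876 -0.0338641  -0.11441269] 0.0012626482042035828
riser [ 0.54386327  0.0053483  -0.11297992] 0.0011192096145775238 (array([-0.01652929, -0.04133947]), np.float64(-0.0014327696250095029))
side blank [ 0.52271491 -0.02835321 -0.10714328] 0.004857253055949848
riser [ 0.54553424  0.00721719 -0.10520941] 0.002563860732969797 (array([-0.01895771, -0.0377701 ]), np.float64(-0.0019338632694565205))
```

View pics/ov_scene.png

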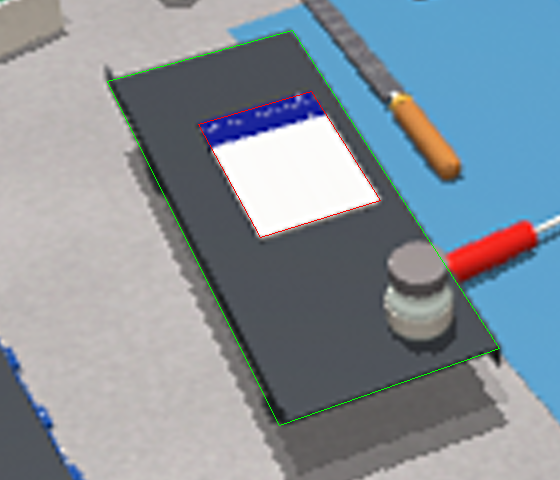

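View pics/ov_side.png

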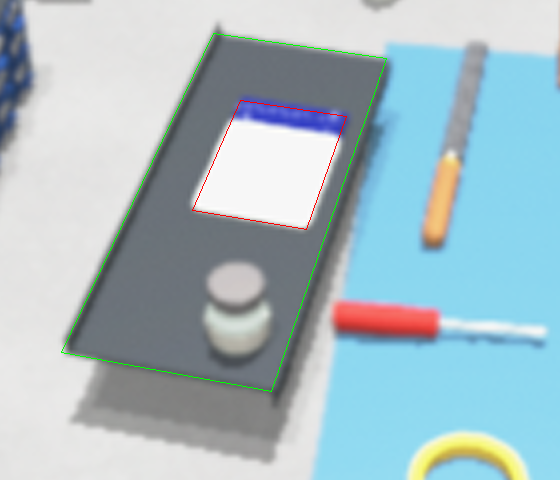

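The scene overlay fits well. The riser is at (0.544, 0.005) with yaw −0.111. The blank is in line with it at riser (−16, −41) mm, so it needs to go about 48 mm to the rear and 136 mm to the right. I'll travel to a point in front of the blank.

{"fn": "jog_arm", "kwargs": {"plan": [[[20,-35,10,0,0,0.03],[38,-70,15,0,0,0.06],[56,-105,15,0,0,0.09],[74,-140,15,0,0,0.12],[92,-175,15,0,0,0.15],[110,-210,15,0,0,0.18],[128,-245,15,0,0,0.198],[146,-280,15,0,0,0.198]]], "claw": 70}}

```text
t: 1.67
ee_pos: [0.3135, 0.2424, 0.1978]
orientation: [2.339, 2.097, 0.002]
contact_force: [0.6, -0.2, -0.7]
width: 0.07
```

{"fn": "jog_arm", "kwargs": {"plan": [[[18,-35,0,0,0,0],[36,-70,0,0,0,0],[54,-105,0,0,0,0],[72,-140,0,0,0,0],[90,-175,0,0,0,0],[107,-210,0,0,0,0],[124,-245,0,0,0,0],[134,-267,-10,0,0,0]]]}}

```text
t: 2.33
ee_pos: [0.4503, -0.0286, 0.1894]
orientation: [2.338, 2.091, 0.004]
contact_force: [0.1, -1.3, 0.4]
width: 0.0698
```

```bash
python3 - <<'E'
from rig import bot
import cv2
s=bot.observe();print(s["ee_pos"],s["orientation"],s["joint_pos"])
d=bot.get_image("wrist");cv2.imwrite("pics/w1.png",d["pixels"])
E
```

```text
[ 0.45026759 -0.02856808  0.1893648 ] [2.33768518 2.09115471 0.00435049] [-3.11323430e-01  6.88277572e-02  1.74875718e+00 -1.77822724e-04
  1.31822322e+00 -1.77086100e+00]
```

View pics/w1.png

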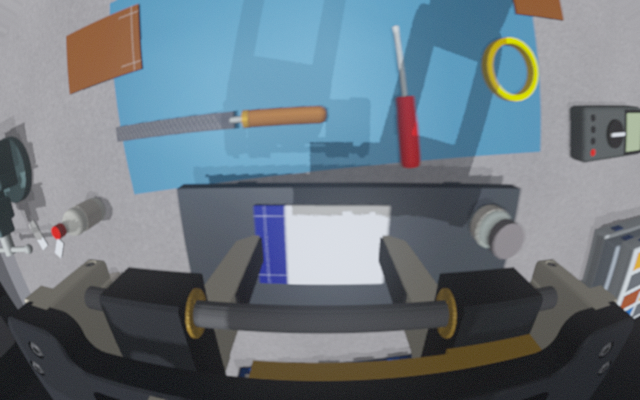

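The wrist view shows the blank square in front of the open fingers, with the blue end at (270,243). The jar at (497,230) is well clear. Going down.

{"fn": "jog_arm", "kwargs": {"plan": [[[-3,3,-25,0,0,0],[-3,3,-50,0,0,0],[-3,3,-75,0,0,0],[-3,3,-95,0,0,0],[-3,3,-105,0,0,0],[-3,3,-112,0,0,0],[-3,3,-116,0,0,0],[-3,3,-116.5,0,0,0]]]}}

```text
t: 3.05
ee_pos: [0.4471, -0.0276, 0.0698]
orientation: [2.341, 2.091, -0.001]
contact_force: [0.6, 0.6, -0.5]
width: 0.07
```

{"fn": "jog_arm", "kwargs": {"plan": [[[0,2,3,0,0,0],[0,2,3,0,0,0],[0,2,3,0,0,0],[0,2,3,0,0,0],[0,2,3,0,0,0],[0,2,3,0,0,0],[0,2,3,0,0,0],[0,2,3,0,0,0]]]}}

```text
t: 3.72
ee_pos: [0.4471, -0.0256, 0.0728]
orientation: [2.341, 2.091, -0.001]
contact_force: [-1.3, -0.3, -0.6]
width: 0.0702
```

```bash
python3 - <<'E'
from rig import bot
import cv2
for i in range(3):
    d=bot.get_image("side"); s=bot.observe();print(s["ee_pos"],s["contact_force"])
cv2.imwrite("pics/s1.png",cv2.resize(d["pixels"][120:280,220:460],None,fx=3.3,fy=3.3,interpolation=2))
E
```

```text
[ 0.44707427 -0.02560626  0.0727474 ] [ 0.1139382   0.047941   -0.16727388]
[ 0.44704328 -0.02562157  0.07271128] [-0.85190324  0.58913414 -0.02762613]
[ 0.44702997 -0.02562343  0.07271146] [ 0.70668617 -0.01442263 -0.01593566]
```

View pics/s1.png

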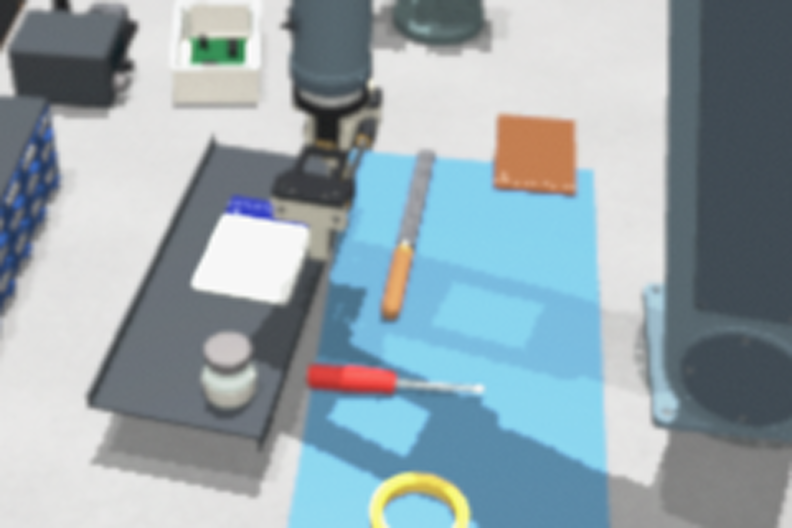

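TCP is at z = 72.7 mm, in front of the blank's edge. Now pushing to the rear along the riser's x axis.

{"fn": "jog_arm", "kwargs": {"plan": [[[6,-0.7,-0.7,0,0,0],[12,-1.3,-0.7,0,0,0],[18,-2,-0.7,0,0,0],[24,-2.7,-0.7,0,0,0],[30,-3.3,-0.7,0,0,0],[36,-4,-0.7,0,0,0],[42,-4.7,-0.7,0,0,0],[46,-5.1,-0.7,0,0,0]]]}}

```text
t: 4.53
ee_pos: [0.494, -0.0309, 0.072]
orientation: [2.341, 2.091, -0.001]
contact_force: [-0.7, 0.1, 0.4]
width: 0.07
```

{"fn": "jog_arm", "kwargs": {"plan": [[[2,-0.2,0,0,0,0],[4,-0.4,0,0,0,0],[6,-0.7,0,0,0,0],[8,-0.9,0,0,0,0],[9,-1,0,0,0,0],[10,-1.1,0,0,0,0],[11,-1.2,0,0,0,0],[12,-1.3,0,0,0,0]]]}}

```text
t: 5.2
ee_pos: [0.506, -0.0322, 0.072]
orientation: [2.341, 2.091, -0.001]
contact_force: [-0.5, -0.6, 0.5]
width: 0.0698
```

```bash
cat > look.py <<'E'
import sys
from meas import *
from rig import bot
R0=np.array([.5439,.0053,-.112])
t=sys.argv[1];n=sys.argv[2] if len(sys.argv)>2 else "scene"
d=bot.get_image(n);s=bot.observe()
print("tcp",s["ee_pos"].round(4),"riser",(inriser(np.r_[s["ee_pos"][:2],0],R0)[0]*1000).round(1),s["contact_force"].round(1),s["t"])
try:
    b,e=measure(d);q,a=inriser(b,R0);print("blank riser mm",(q*1000).round(1),"yaw",round(a,4),"res",e)
except Exception as ex: print(ex)
x0,y0=(210,150) if n=="scene" else (220,130)
img=cv2.resize(d["pixels"],None,fx=4,fy=4,interpolation=2)
cv2.imwrite(f"pics/{t}.png",img[y0*4:y0*4+520,x0*4:x0*4+560])
E
python3 look.py p1
```

```text
tcp [ 0.5062 -0.0323  0.072 ] riser [-33.2 -41.5] [ 0.1  0.1 -1.2] 5.25
blank riser mm [-14.9 -40.8] yaw -0.0017 res 0.0014715252500570597
```

View pics/p1.png

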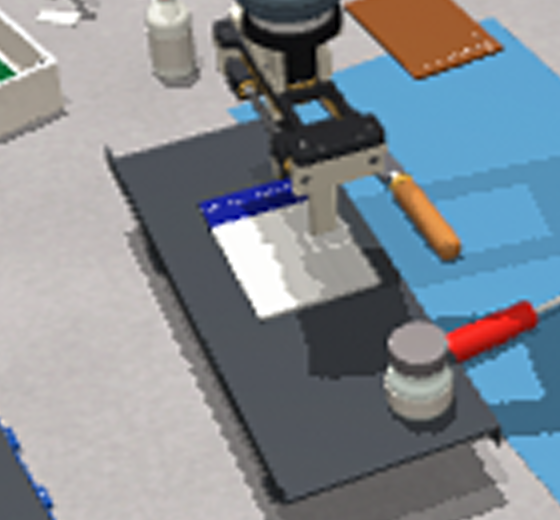

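The blank hasn't moved and no force was felt, and the finger seems to hover over it. I'll check the real tip height from depth.

```bash
python3 - <<'E'
from meas import *
from rig import bot
R0=np.array([.5439,.0053,-.112])
d=bot.get_image("scene");P=cloud(d);s=bot.observe()
Rz=np.array([[np.cos(-.112),-np.sin(-.112)],[np.sin(-.112),np.cos(-.112)]])
for q in((-33,-6),(-33,-76)):
    X=R0[:2]+Rz@(np.array(q)/1000)
    print(q,X,project(d,[[*X,.072],[*X,.090],[*X,.13]]))
L=(P[...,:2]-R0[:2])@Rz*1000
for v in range(180,216,2):
    print(v,[f"{L[v,u,0]:.0f},{L[v,u,1]:.0f},{P[v,u,2]*1000:.0f}" for u in range(284,302,2)])
E
```

```text
(-33, -6) [0.51043616 0.00302587] [[290.09461028 215.73619553]
 [289.81068436 211.52670452]
 [289.16246501 201.91619236]]
(-33, -76) [ 0.50261254 -0.06653555] [[282.24255435 202.84906451]
 [281.90496587 198.67806083]
 [281.13493878 189.16415255]]
180 ['-14,16,237', '-120,-275,0', '-34,-5,216', '-38,-1,218', '-35,25,237', '-41,27,236', '-48,26,233', '-52,31,235', '-58,31,234']
182 ['-12,19,233', '-16,26,236', '-22,26,234', '-27,30,235', '-34,28,232', '-38,33,234', '-43,37,235', '-48,41,236', '-54,40,233']
184 ['-8,30,235', '-12,36,237', '-19,36,235', '-24,39,235', '-29,41,235', '-34,43,235', '312,985,1018', '-45,47,235', '-50,51,236']
186 ['-6,37,233', '-10,42,235', '-15,46,236', '-22,42,231', '-25,50,236', '-31,50,234', '-36,55,236', '-42,53,232', '-49,52,229']
188 ['-2,45,233', '-7,49,234', '-13,49,232', '-19,51,231', '-23,54,232', '-30,54,229', '-36,53,227', '-41,56,228', '-49,51,221']
190 ['-0,50,230', '-6,50,228', '-10,56,230', '-18,52,225', '-25,49,221', '-31,48,218', '-37,49,216', '-45,45,211', '-52,43,206']
192 ['-0,50,222', '-6,50,220', '-11,52,220', '-21,43,210', '-26,45,209
[... 788 characters left out ...]
 '-66,-53,73', '-71,-49,74', '-79,-52,69', '-87,-54,65']
206 ['-31,-54,76', '-37,-52,76', '-24,7,126', '-30,9,126', '-37,6,121', '-62,-44,72', '-70,-47,67', '-75,-41,70', '-81,-39,69']
208 ['-28,-46,75', '-33,-41,77', '-24,6,118', '-44,-34,79', '-52,-36,74', '-57,-33,75', '-62,-26,78', '-71,-31,71', '-77,-30,69']
210 ['-24,-35,77', '-30,-34,75', '-37,-35,72', '-42,-28,75', '-49,-29,72', '-55,-26,72', '-59,-19,76', '-65,-17,76', '-75,-24,67']
212 ['-20,-26,77', '-26,-24,76', '-31,-19,78', '-38,-19,75', '-44,-18,74', '-50,-13,76', '-56,-12,75', '-62,-10,74', '-69,-10,71']
214 ['-17,-18,76', '-22,-14,77', '-30,-15,73', '-35,-10,75', '-40,-7,76', '-46,-4,76', '-53,-6,72', '-57,3,78', '-64,1,73']
```

```bash
python3 - <<'E'
from meas import *
from rig import bot
for n in("scene","side"):
    d=pickle.load(open(n+"0.pkl","rb"));P=cloud(d)
    m=(d["range_z"]>0)&(np.hypot(P[...,0]-.167,P[...,1]-.524)<.13)&(P[...,2]>.05)
    print(n,m.sum(),np.percentile(P[m][:,2],[0,1,5,50]))
    Q=P[m];Q=Q[Q[:,2]<np.sort(Q[:,2])[30]];print(Q[:30:3].round(3))
d=bot.get_image("wrist");print(d["mount"],d["vfov"],d["cx"],d["cy"]);pickle.dump(d,open("w2.pkl","wb"));cv2.imwrite("pics/w2.png",d["pixels"])
d=bot.get_image("side");P=cloud(d);s=bot.observe()
m=(d["range_z"]>0)&(np.hypot(P[...,0]-s["ee_pos"][0],P[...,1]-s["ee_pos"][1])<.1)&(P[...,2]>.085)
v,u=np.where(m);print(len(u),u.min(),u.max(),v.min(),v.max());Q=P[m];i=np.argsort(Q[:,2])[:15];print(Q[i].round(3),s["ee_pos"])
cv2.imwrite("pics/s2.png",cv2.resize(d["pixels"][120:260,230:370],None,fx=4,fy=4,interpolation=2))
E
```

```text
scene 10830 [0.21663994 0.24199648 0.31423153 0.56291184]
[[0.158 0.465 0.226]
 [0.16  0.473 0.227]
 [0.158 0.47  0.22 ]
 [0.156 0.48  0.227]
 [0.161 0.473 0.22 ]
 [0.157 0.478 0.223]
 [0.15  0.482 0.223]
 [0.19  0.566 0.225]
 [0.191 0.57  0.222]
 [0.194 0.573 0.223]]
side 10683 [0.21650678 0.25662591 0.32625157 0.586265  ]
[[0.16  0.476 0.226]
 [0.16  0.479 0.226]
 [0.151 0.479 0.228]
 [0.156 0.478 0.221]
 [0.151 0.48  0.225]
 [0.158 0.478 0.217]
 [0.152 0.481 0.222]
 [0.146 0.481 0.224]
 [0.148 0.482 0.22 ]
 [0.187 0.58  0.228]]
[[ 9.99999887e-01 -1.17305857e-04  4.60780287e-04 -7.71204653e-04]
 [-2.48982579e-05  9.54840423e-01  2.97119111e-01 -8.30268367e-02]
 [-4.74825456e-04 -2.97119089e-01  9.54840312e-01 -2.01918172e-01]
 [ 0.00000000e+00  0.00000000e+00  0.00000000e+00  1.00000000e+00]] 65.70646984690485 320.5426896616882 199.24822847501656
3537 277 336 56 195
[[0.517 0.012 0.112]
 [0.51  0.014 0.114]
 [0.506 0.014 0.115]
 [0.513 0.015 0.115]
 [0.503 0.015 0.116]
 [0.517 0.014 0.118]
 [0.513 0.015 0.119]
 [0.509 0.016 0.12 ]
 [0.519 0.018 0.122]
 [0.506 0.018 0.123]
 [0.502 0.018 0.123]
 [0.513 0.016 0.124]
 [0.503 0.016 0.126]
 [0.519 0.019 0.127]
 [0.509 0.018 0.127]] [ 0.50591791 -0.03215045  0.07194692]
```

View pics/w2.png

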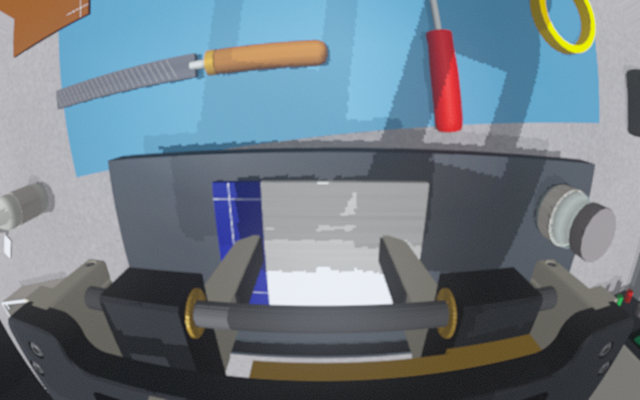

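View pics/s2.png

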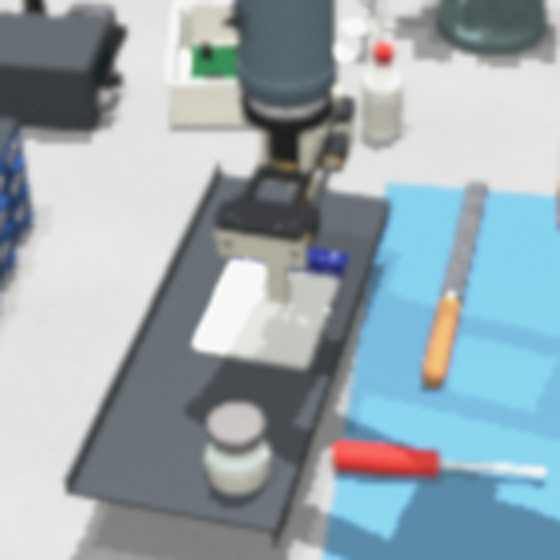

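```bash
python3 - <<'E'
from h import *
d=pickle.load(open("w2.pkl","rb"));M=np.linalg.inv(d["mount"]);f=200/np.tan(np.radians(d["vfov"])/2)
def pj(p):
    q=M[:3,:3]@p+M[:3,3];r=np.hypot(q[0],q[1]);th=np.arctan2(r,q[2]);return np.array([d["cx"],d["cy"]])+f*th*q[:2]/r
for z in(0,-.019,-.03,-.04,-.05,-.06):
  for y in(-.0075,.0075): print(z,y,pj(np.array([.035,y,z])).round(1),pj(np.array([-.035,y,z])).round(1))
# depth at finger
for v in range(225,300,8): print(v,[round(float(d["range_z"][v,u]),3) for u in range(225,270,4)])
E
```

```text
0 -0.0075 [371.4 216.5] [271.6 216.5]
0 0.0075 [370.2 236. ] [272.8 236.1]
-0.019 -0.0075 [375.9 226.8] [267.3 226.8]
-0.019 0.0075 [374.4 247.6] [268.7 247.7]
-0.03 -0.0075 [378.8 233.6] [264.4 233.6]
-0.03 0.0075 [377.1 255.3] [266.1 255.4]
-0.04 -0.0075 [381.8 240.4] [261.6 240.5]
-0.04 0.0075 [379.8 262.9] [263.5 263. ]
-0.05 -0.0075 [385. 248.] [258.5 248.1]
-0.05 0.0075 [382.8 271.3] [260.7 271.4]
-0.06 -0.0075 [388.6 256.3] [255.1 256.4]
-0.06 0.0075 [386.  280.4] [257.6 280.6]
225 [0.215, 0.215, 0.214, 0.215, 0.214, 0.214, 0.215, 0.214, 0.215, 0.215, 0.215, 0.215]
233 [0.216, 0.217, 0.215, 0.216, 0.216, 0.216, 0.217, 0.218, 0.217, 0.215, 0.217, 0.216]
241 [0.219, 0.218, 0.219, 0.173, 0.17, 0.172, 0.172, 0.173, 0.174, 0.18, 0.216, 0.218]
249 [0.22, 0.221, 0.162, 0.161, 0.161, 0.162, 0.164, 0.164, 0.167, 0.178, 0.22, 0.22]
257 [0.153, 0.153, 0.153, 0.153, 0.154, 0.154, 0.154, 0.157, 0.166, 0.176, 0.221, 0.223]
265 [0.145, 0.145, 0.145, 0.146, 0.146, 0.145, 0.148, 0.155, 0.166, 0.175, 0.225, 0.224]
273 [0.137, 0.138, 0.137, 0.137, 0.139, 0.141, 0.147, 0.155, 0.167, 0.226, 0.226, 0.226]
281 [0.131, 0.131, 0.131, 0.132, 0.135, 0.139, 0.144, 0.155, 0.23, 0.229, 0.229, 0.228]
289 [0.125, 0.125, 0.126, 0.128, 0.13, 0.135, 0.144, 0.155, 0.229, 0.231, 0.23, 0.231]
297 [0.119, 0.119, 0.12, 0.124, 0.128, 0.135, 0.145, 0.233, 0.234, 0.233, 0.233, 0.232]
```

Both external cameras and the wrist camera agree that the real fingertips are about 40 mm behind the reported TCP, so the fingers passed over the blank without touching it. I'll calibrate the tip height by touching gently on the empty right part of the riser.

{"fn": "jog_arm", "kwargs": {"plan": [[[0,-30,0,0,0,0],[0,-60,0,0,0,0],[0,-90,0,0,0,0],[0,-115,0,0,0,0],[0,-124,-5,0,0,0],[0,-124,-15,0,0,0],[0,-124,-23,0,0,0],[0,-124,-28,0,0,0]]]}}

```text
t: 6.07
ee_pos: [0.5046, -0.1543, 0.0421]
orientation: [-2.342, -2.093, 0.002]
contact_force: [0.2, 0.3, -0.7]
width: 0.0697
```

```bash
python3 look.py p2 side; python3 - <<'E'
from meas import *
from rig import bot
s=bot.observe()
for n in("scene","side"):
    d=bot.get_image(n);P=cloud(d)
    m=(d["range_z"]>0)&(np.hypot(P[...,0]-s["ee_pos"][0],P[...,1]-s["ee_pos"][1])<.07)&(P[...,2]>.076)&(P[...,2]<.3)
    m=big(m);print(n,np.sort(P[m][:,2])[:12].round(3))
E
```

```text
tcp [ 0.5042 -0.1539  0.0415] riser [ -21.6 -162.7] [-0.9  0.2 -0.3] 6.1167
blank riser mm [-16.7 -35.3] yaw 0.0066 res 0.0038751602360822743
scene [0.132 0.134 0.135 0.138 0.139 0.141 0.141 0.142 0.143 0.145 0.147 0.149]
side [0.134 0.136 0.137 0.137 0.14  0.141 0.142 0.146 0.148 0.15  0.151 0.164]
```

View pics/p2.png

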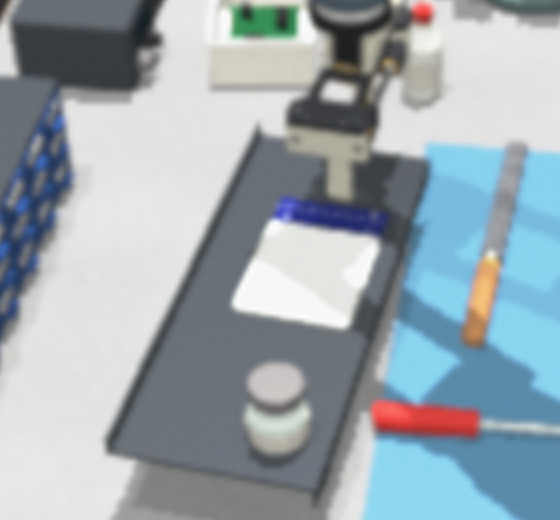

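{"fn": "jog_arm", "kwargs": {"plan": [[[0,0,-2,0,0,0],[0,0,-4,0,0,0],[0,0,-5,0,0,0],[0,0,-6,0,0,0],[0,0,-7,0,0,0],[0,0,-7.5,0,0,0],[0,0,-8,0,0,0],[0,0,-8,0,0,0]]]}}

```text
t: 6.88
ee_pos: [0.5052, -0.1545, 0.035]
orientation: [2.341, 2.094, -0.001]
contact_force: [-1.1, -0.0, -0.2]
width: 0.07
```

{"fn": "jog_arm", "kwargs": {"plan": [[[0,0,-0.5,0,0,0],[0,0,-1,0,0,0],[0,0,-1.5,0,0,0],[0,0,-2,0,0,0],[0,0,-2,0,0,0],[0,0,-2,0,0,0],[0,0,-2,0,0,0],[0,0,-2,0,0,0]]]}}

```text
t: 7.55
ee_pos: [0.5054, -0.1547, 0.0341]
orientation: [2.34, 2.094, -0.001]
contact_force: [-2.5, -0.0, 9.6]
width: 0.07
```

Contact at TCP z ≈ 34.2 mm, so the tips are about 36 mm above the reported TCP. I'll push at TCP z ≈ 36.5 mm. Raising and going round to the front.

{"fn": "jog_arm", "kwargs": {"plan": [[[0,0,20,0,0,0],[-20,5,32,0,0,0],[-45,30,35,0,0,0],[-60,60,35,0,0,0],[-60,90,35,0,0,0],[-60,120,35,0,0,0],[-60,130,28,0,0,0],[-60,130,20,0,0,0]]]}}

```text
t: 8.22
ee_pos: [0.4456, -0.023, 0.0542]
orientation: [2.336, 2.097, 0.0]
contact_force: [-1.0, -0.8, -0.8]
width: 0.0697
```

{"fn": "jog_arm", "kwargs": {"plan": [[[0,0,-6,0,0,0],[0,0,-12,0,0,0],[0,0,-15,0,0,0],[0,0,-17,0,0,0],[0,0,-18,0,0,0],[0,0,-18,0,0,0],[0,0,-18,0,0,0],[0,0,-18,0,0,0]]]}}

```text
t: 8.88
ee_pos: [0.4459, -0.0233, 0.0364]
orientation: [2.336, 2.096, 0.001]
contact_force: [0.1, -0.8, -0.4]
width: 0.0703
```

{"fn": "jog_arm", "kwargs": {"plan": [[[6,-0.7,0,0,0,0],[12,-1.3,0,0,0,0],[17,-1.9,0,0,0,0],[22,-2.5,0,0,0,0],[27,-3,0,0,0,0],[32,-3.6,0,0,0,0],[36,-4,0,0,0,0],[40,-4.5,0,0,0,0]]]}}

```text
t: 9.55
ee_pos: [0.4861, -0.0278, 0.0363]
orientation: [2.336, 2.097, 0.0]
contact_force: [-2.8, -0.1, 1.7]
width: 0.07
```

```bash
python3 look.py p3
```

```text
tcp [ 0.4872 -0.028   0.0364] riser [-52.6 -39.5] [0.1 0.7 0.1] 9.6
blank riser mm [  5.9 -41.1] yaw 0.0025 res 0.0010377453149023608
```

View pics/p3.png

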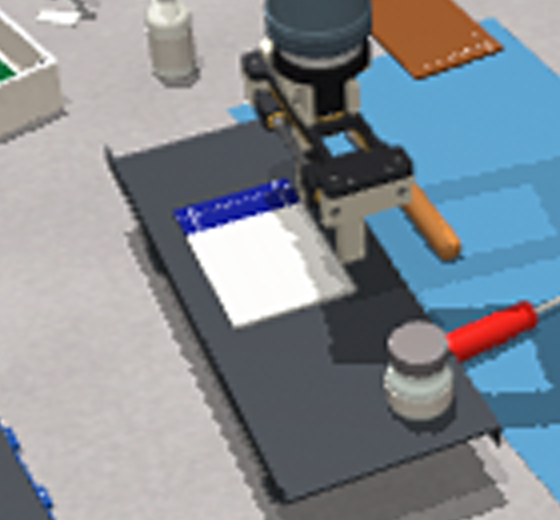

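The blank moved to riser x = 5.9 mm and is still square. Continuing for about 26 mm.

{"fn": "jog_arm", "kwargs": {"plan": [[[4,-0.5,0,0,0,0],[8,-0.9,0,0,0,0],[12,-1.3,0,0,0,0],[15,-1.7,0,0,0,0],[18,-2,0,0,0,0],[20,-2.2,0,0,0,0],[22,-2.5,0,0,0,0],[22,-2.5,0,0,0,0]]]}}

```text
t: 10.27
ee_pos: [0.5098, -0.0306, 0.0364]
orientation: [2.335, 2.095, 0.002]
contact_force: [0.3, 0.4, 0.0]
width: 0.0701
```

{"fn": "jog_arm", "kwargs": {"plan": [[[1,-0.1,0,0,0,0],[1.5,-0.2,0,0,0,0],[2,-0.2,0,0,0,0],[2.5,-0.3,0,0,0,0],[3,-0.3,0,0,0,0],[3.5,-0.4,0,0,0,0],[4,-0.4,0,0,0,0],[4,-0.4,0,0,0,0]]]}}

```text
t: 10.93
ee_pos: [0.5117, -0.0308, 0.0363]
orientation: [2.337, 2.097, -0.002]
contact_force: [-7.5, 0.1, 6.1]
width: 0.0704
```

Force reads 7.5 N, so the blank is against the upstand. Backing off, raising and turning the jaws to line up with the riser's x axis at the bare end.

{"fn": "jog_arm", "kwargs": {"plan": [[[-10,1,0,0,0,0],[-15,2,12,0,0,0],[-15,4,32,0,0,-0.1],[-5,20,45,0,0,-0.2],[5,40,50,0,0,-0.3],[15,60,50,0,0,-0.42],[30,75,50,0,0,-0.54],[45,90,50,0,0,-0.66]]]}}

```text
t: 11.6
ee_pos: [0.5582, 0.0602, 0.088]
orientation: [2.893, 1.218, 0.002]
contact_force: [-0.2, -0.2, 0.3]
width: 0.0698
```

```bash
python3 look.py p4
```

```text
tcp [0.5612 0.0625 0.0881] riser [10.8 58.7] [3.1 1.9 1.2] 11.65
blank riser mm [ 86.5 -37.6] yaw 0.1095 res 0.008440558372844013
```

View pics/p4.png

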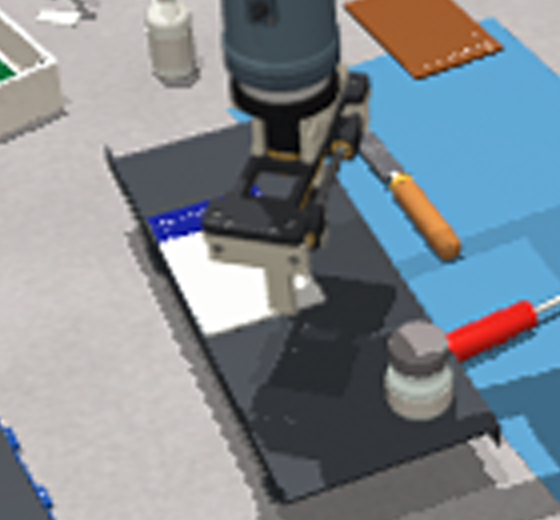

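{"fn": "jog_arm", "kwargs": {"plan": [[[5,1,0,0,0,-0.12],[10,2,0,0,0,-0.24],[15,3,0,0,0,-0.36],[17,4,0,0,0,-0.48],[17,4,0,0,0,-0.6],[17,4,0,0,0,-0.72],[17,4,-5,0,0,-0.84],[17,4,-10,0,0,-0.909]]], "claw": 50}}

```text
t: 12.32
ee_pos: [0.5795, 0.0664, 0.0795]
orientation: [3.132, -0.197, 0.01]
contact_force: [0.5, -0.5, -0.2]
width: 0.0501
```

{"fn": "jog_arm", "kwargs": {"plan": [[[0,0,-10,0,0,0],[0,0,-20,0,0,0],[0,0,-28,0,0,0],[0,0,-30,0,0,0],[0,0,-30,0,0,0],[0,0,-30,0,0,0],[0,0,-30,0,0,0],[0,0,-30,0,0,0]]]}}

```text
t: 12.98
ee_pos: [0.5799, 0.0664, 0.05]
orientation: [3.132, -0.197, 0.012]
contact_force: [-0.1, 0.2, -0.5]
width: 0.0501
```

```bash
python3 look.py p5; python3 -c "
from rig import bot
s=bot.observe();print(s['orientation'],s['joint_pos'])"
```

```text
tcp [0.5799 0.0664 0.0499] riser [28.9 64.7] [ 0.3 -0.4 -0. ] 13.0333
attempt to get argmax of an empty sequence
[ 3.13162137 -0.19709333  0.01183972] [-0.07440473  0.43109565  1.63161909 -0.00417562  1.07129227  0.05328868]
```

View pics/p5.png

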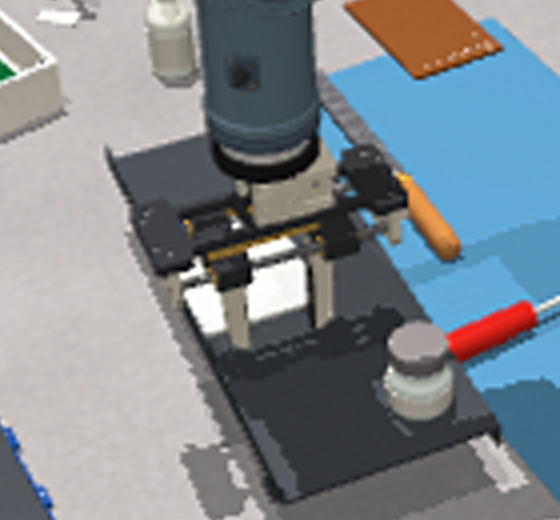

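```bash
python3 - <<'E'
from meas import *
from rig import bot
R0=np.array([.5439,.0053,-.112]);Rz=np.array([[np.cos(-.112),-np.sin(-.112)],[np.sin(-.112),np.cos(-.112)]])
for n in("scene","side"):
    d=bot.get_image(n);P=cloud(d);L=(P[...,:2]-R0[:2])@Rz*1000
    for lo,hi in((-80,-20),(-20,20),(20,80),(80,150)):
        m=(d["range_z"]>0)&(L[...,0]>lo)&(L[...,0]<hi)&(abs(L[...,1]-64)<50)&(P[...,2]>.092)&(P[...,2]<.3)
        Q=np.c_[L[m],P[m][:,2]*1000];i=np.argsort(Q[:,2])[:25:5];print(n,lo,hi,Q[i].round(0).tolist())
E
```

```text
scene -80 -20 [[-50.0, 59.0, 170.0], [-25.0, 98.0, 175.0], [-49.0, 99.0, 178.0], [-50.0, 98.0, 181.0], [-42.0, 41.0, 182.0]]
scene -20 20 [[4.0, 63.0, 93.0], [4.0, 73.0, 97.0], [-2.0, 76.0, 101.0], [6.0, 70.0, 103.0], [-3.0, 73.0, 107.0]]
scene 20 80 [[59.0, 74.0, 92.0], [64.0, 73.0, 97.0], [59.0, 75.0, 100.0], [69.0, 69.0, 104.0], [65.0, 76.0, 109.0]]
scene 80 150 [[81.0, 59.0, 165.0], [115.0, 91.0, 174.0], [81.0, 97.0, 176.0], [114.0, 99.0, 180.0], [82.0, 66.0, 182.0]]
side -80 -20 [[-26.0, 63.0, 168.0], [-52.0, 99.0, 171.0], [-26.0, 74.0, 172.0], [-49.0, 100.0, 176.0], [-58.0, 96.0, 178.0]]
side -20 20 [[-2.0, 74.0, 92.0], [-10.0, 67.0, 97.0], [-6.0, 74.0, 103.0], [-9.0, 74.0, 108.0], [-9.0, 73.0, 112.0]]
side 20 80 [[54.0, 73.0, 92.0], [53.0, 62.0, 97.0], [67.0, 74.0, 99.0], [55.0, 68.0, 102.0], [63.0, 71.0, 107.0]]
side 80 150 [[109.0, 91.0, 167.0], [106.0, 59.0, 175.0], [80.0, 101.0, 178.0], [81.0, 99.0, 180.0], [95.0, 40.0, 183.0]]
```

The body sits at z ≥ 165 mm and the fingers are at riser x of −10 to 6 and 53 to 70 mm, clear of the upstand. Going down to push height.

{"fn": "jog_arm", "kwargs": {"plan": [[[0,0,-6,0,0,0.013],[0,0,-10,0,0,0.013],[0,0,-12,0,0,0.013],[0,0,-13,0,0,0.013],[0,0,-13.5,0,0,0.013],[0,0,-13.5,0,0,0.013],[0,0,-13.5,0,0,0.013],[0,0,-13.5,0,0,0.013]]]}}

```text
t: 13.8
ee_pos: [0.5799, 0.0664, 0.0365]
orientation: [3.133, -0.177, 0.012]
contact_force: [0.4, 0.4, 0.5]
width: 0.0496
```

{"fn": "jog_arm", "kwargs": {"plan": [[[-0.8,-7,0,0,0,0],[-1.6,-14,0,0,0,0],[-2.4,-21,0,0,0,0],[-3.2,-28,0,0,0,0],[-4,-35,0,0,0,0],[-4.7,-42,0,0,0,0],[-5.5,-49,0,0,0,0],[-6.3,-56,0,0,0,0]]]}}

```text
t: 14.47
ee_pos: [0.5736, 0.0097, 0.0366]
orientation: [3.133, -0.177, 0.012]
contact_force: [0.5, 1.9, 1.1]
width: 0.0498
```

```bash
python3 look.py p6;python3 look.py p6s side
```

```text
tcp [0.5735 0.0083 0.0365] riser [29.1  6.3] [-0.5 -0.4  0.3] 14.5167
blank riser mm [-22.8   7.7] yaw 0.1457 res 0.007876393122920915
tcp [0.5735 0.0089 0.0365] riser [29.   6.9] [-0.1  1.3 -0.2] 14.5667
attempt to get argmax of an empty sequence
```

View pics/p6.png

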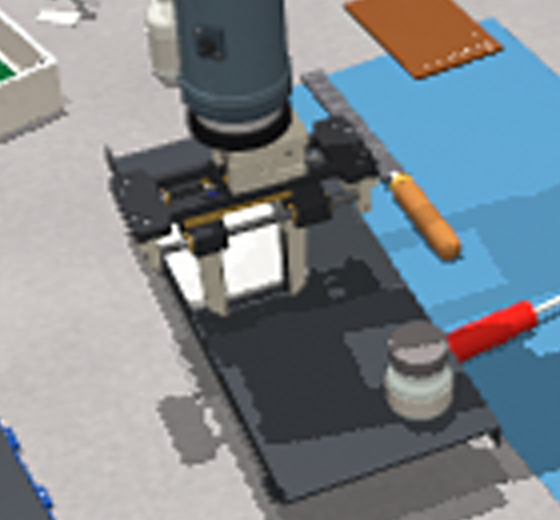

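View pics/p6s.png

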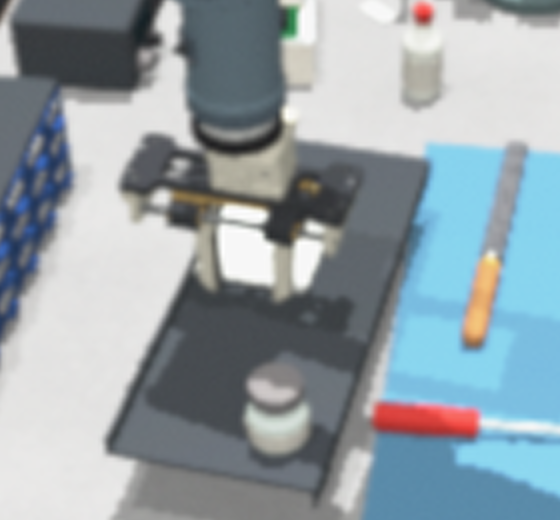

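It's sliding along the upstand and staying square. Continuing.

{"fn": "jog_arm", "kwargs": {"plan": [[[-0.8,-7,0,0,0,0],[-1.6,-14,0,0,0,0],[-2.4,-21,0,0,0,0],[-3.2,-28,0,0,0,0],[-4,-35,0,0,0,0],[-4.7,-42,0,0,0,0],[-5.5,-49,0,0,0,0],[-6.2,-55,0,0,0,0]]]}}

```text
t: 15.23
ee_pos: [0.5672, -0.047, 0.0365]
orientation: [3.132, -0.179, 0.012]
contact_force: [-0.4, 1.0, 0.7]
width: 0.0502
```

{"fn": "jog_arm", "kwargs": {"plan": [[[-0.6,-5,0,0,0,0],[-1.1,-10,0,0,0,0],[-1.7,-15,0,0,0,0],[-2.2,-20,0,0,0,0],[-2.6,-23,0,0,0,0],[-2.9,-26,0,0,0,0],[-3.1,-28,0,0,0,0],[-3.1,-28,0,0,0,0]]]}}

```text
t: 15.9
ee_pos: [0.5641, -0.0755, 0.0365]
orientation: [3.132, -0.179, 0.012]
contact_force: [-0.9, -0.2, 0.2]
width: 0.05
```

```bash
python3 look.py p7;python3 look.py p7s side
```

```text
tcp [ 0.5641 -0.0754  0.0365] riser [ 29.1 -77.9] [ 0.   0.3 -0.5] 15.95
attempt to get argmax of an empty sequence
tcp [ 0.5641 -0.0753  0.0364] riser [ 29.1 -77.8] [0.2 0.1 0.7] 16.0
attempt to get argmax of an empty sequence
```

View pics/p7.png

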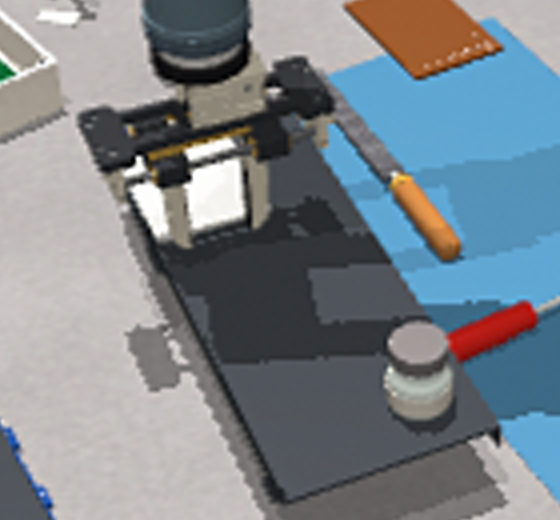

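Moving 12 mm more, then backing off for a clear measurement.

{"fn": "jog_arm", "kwargs": {"plan": [[[-0.3,-3,0,0,0,0],[-0.6,-5,0,0,0,0],[-0.8,-7,0,0,0,0],[-1,-9,0,0,0,0],[-1.2,-10.5,0,0,0,0],[-1.3,-12,0,0,0,0],[-1.3,-12,0,0,0,0],[-1.3,-12,0,0,0,0]]]}}

```text
t: 16.67
ee_pos: [0.5628, -0.0876, 0.0365]
orientation: [3.131, -0.179, 0.012]
contact_force: [-0.1, -0.3, 1.0]
width: 0.0497
```

{"fn": "jog_arm", "kwargs": {"plan": [[[1,10,0,0,0,0],[2,18,8,0,0,0],[4,40,30,0,0,0],[8,75,55,0,0,0],[12,110,70,0,0,0],[15,145,80,0,0,0],[18,180,80,0,0,0],[20,215,80,0,0,0]]]}}

```text
t: 17.33
ee_pos: [0.5834, 0.13, 0.1185]
orientation: [3.131, -0.178, 0.017]
contact_force: [0.4, -0.4, 0.2]
width: 0.05
```

```bash
cat > look2.py <<'E'
import sys
from meas import *
from rig import bot
R0=np.array([.5439,.0053,-.112]);Rz=np.array([[np.cos(-.112),-np.sin(-.112)],[np.sin(-.112),np.cos(-.112)]])
for n in("scene","side"):
    d=bot.get_image(n);pickle.dump(d,open(f"{n}_{sys.argv[1]}.pkl","wb"))
    x0,y0=(200,140) if n=="scene" else (240,130)
    img=cv2.resize(d["pixels"],None,fx=5,fy=5,interpolation=2)
    # reference lines: blank top outline at ideal (32,-177), riser right end, +-9.5mm limits
    def line(a,b,z,c):
        W=np.c_[np.array([a,b])/1000@Rz.T+R0[:2],[z,z]];uv=((project(d,W)+.5)*5-.5).round().astype(int)
        cv2.line(img,tuple(map(int,uv[0])),tuple(map(int,uv[1])),c,1)
    line((-18,-243),(82,-243),.075,(0,255,255));line((-18,-262),(82,-262),.075,(0,255,255))
    line((-85,-210),(82,-210),.07,(0,255,0));line((82,-260),(82,0),.075,(0,0,255))
    cv2.imwrite(f"pics/{sys.argv[1]}_{n}.png",img[y0*5:y0*5+500,x0*5:x0*5+600])
    P=cloud(d);L=(P[...,:2]-R0[:2])@Rz*1000
    px=d["pixels"].astype(int);b,g,r=px[...,0],px[...,1],px[...,2]
    reg=(d["range_z"]>0)&(P[...,2]>.064)&(P[...,2]<.086)&(L[...,0]>-40)&(L[...,0]<79)&(L[...,1]<-60)&(L[...,1]>-275)
    bare=big(reg&(np.minimum(np.minimum(b,g),r)>90)&(abs(b-r)<40)); bl=big(reg&(b>g+40)&(b>r+40))
    for k,m in(("bare",bare),("blue",bl)):
        print(n,k,m.sum(),np.percentile(L[m],[1,50,99],axis=0).round(0).tolist(),np.median(P[m][:,2]).round(4))
    m=bare|bl
    p,e=rectfit(d,m,.075,.15,.10,[*P[m][:,:2].mean(0),-.112]);q,a=inriser(p,R0);print(n,"blank riser",(q*1000).round(1),"yaw",a.round(4),"res",e)
s=bot.observe();print(s["ee_pos"],s["contact_force"],s["t"])
E
python3 look2.py a
```

```text
scene bare 389 [[-23.0, -213.0], [30.0, -178.0], [79.0, -100.0]] 0.0752
scene blue 175 [[-18.0, -252.0], [31.0, -232.0], [79.0, -212.0]] 0.0755
scene blank riser [  28.6 -174.4] yaw 0.0172 res 0.0017587905603037475
side bare 551 [[-39.0, -217.0], [2.0, -163.0], [77.0, -65.0]] 0.0726
side blue 125 [[-20.0, -252.0], [29.0, -232.0], [76.0, -215.0]] 0.0741
side blank riser [  17.5 -168.4] yaw 0.17 res 0.008178876966455962
[0.582388   0.13344772 0.1175222 ] [ 0.08159822 -0.46019763  1.01965013] 17.4333
```

View pics/a_scene.png

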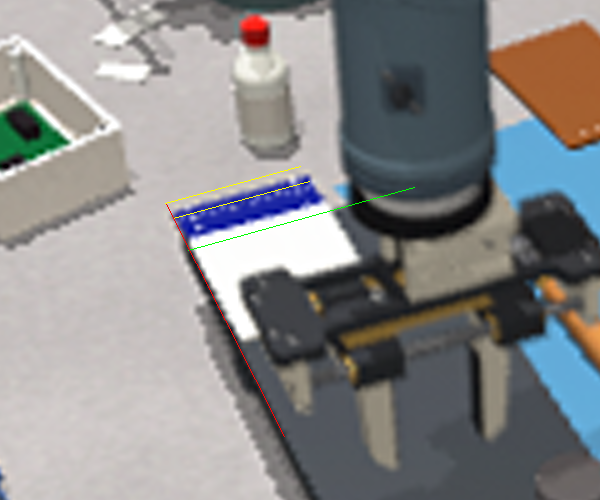

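View pics/a_side.png

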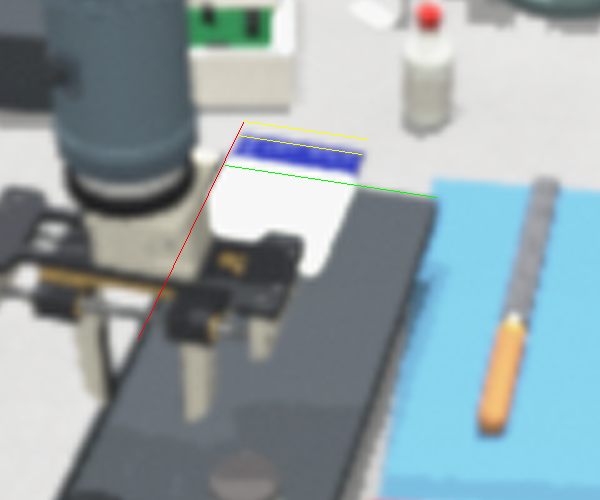

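The blue end looks about 37–39 mm out. I'll clear the arm for an exact measurement.

{"fn": "jog_arm", "kwargs": {"plan": [[[-20,20,30,0,0,0],[-45,45,50,0,0,0],[-70,70,60,0,0,0],[-95,95,60,0,0,0],[-120,120,60,0,0,0],[-145,145,60,0,0,0],[-165,165,60,0,0,0],[-165,165,60,0,0,0]]]}}

```text
t: 18.1
ee_pos: [0.4132, 0.3015, 0.1782]
orientation: [3.135, -0.163, 0.012]
contact_force: [0.1, -0.2, 0.4]
width: 0.05
```

```bash
python3 look2.py b
```

```text
scene bare 677 [[-23.0, -214.0], [29.0, -151.0], [78.0, -98.0]] 0.0754
scene blue 176 [[-18.0, -249.0], [31.0, -231.0], [78.0, -212.0]] 0.0756
scene blank riser [  28.5 -171.6] yaw 0.013 res 0.0015313415226431946
side bare 634 [[-21.0, -214.0], [36.0, -122.0], [78.0, -62.0]] 0.0727
side blue 73 [[20.0, -251.0], [50.0, -233.0], [77.0, -216.0]] 0.0745
side blank riser [  29.1 -132.1] yaw -0.0029 res 0.004863560910263867
[0.41678608 0.29898681 0.1780966 ] [1.26893351 0.09554932 0.27237759] 18.2
```

View pics/b_scene.png

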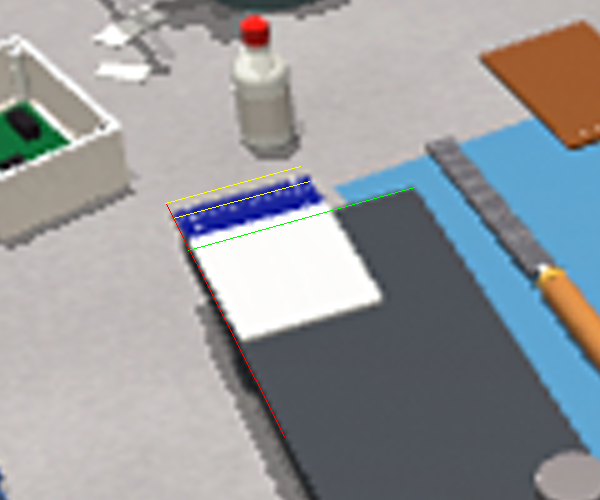

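View pics/b_side.png

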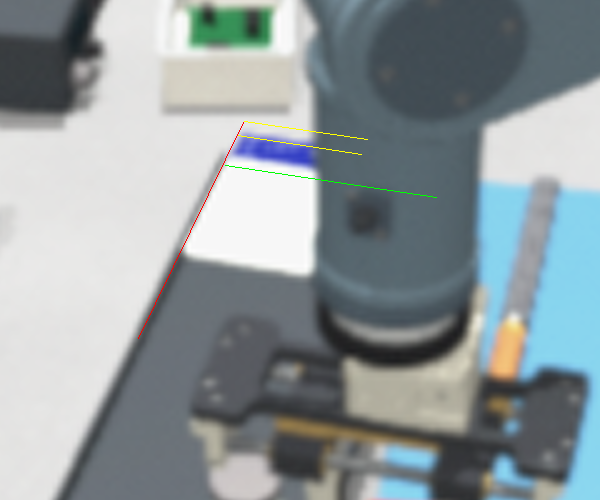

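Scene fit: blue end about 37–39 mm out, yaw about 0.013. I'll push 4 mm further to the middle of the window, then square it from the front.

{"fn": "jog_arm", "kwargs": {"plan": [[[15,-38,0,0,0,-0.008],[30,-76,0,0,0,-0.008],[45,-114,0,0,0,-0.008],[60,-152,0,0,0,-0.008],[76,-190,0,0,0,-0.008],[92,-228,0,0,0,-0.008],[107,-264,0,0,0,-0.008],[122,-300,-15,0,0,-0.008]]]}}

```text
t: 18.87
ee_pos: [0.5416, -0.0053, 0.1659]
orientation: [3.131, -0.181, 0.025]
contact_force: [1.2, 0.2, 0.4]
width: 0.0503
```

```bash
python3 -c "
from rig import bot
s=bot.observe();print(s['ee_pos'],s['orientation'])"
```

```text
[ 0.54162437 -0.00534448  0.16585793] [ 3.13113273 -0.18145935  0.02493713]
```

{"fn": "jog_arm", "kwargs": {"plan": [[[12,-31,-20,0,0,0],[23,-60,-45,0,0,0],[23,-60,-72,0,0,0],[23,-60,-95,0,0,0],[23,-60,-108,0,0,0],[23,-60,-112,0,0,0],[23,-60,-112,0,0,0],[23,-60,-112,0,0,0]]]}}

```text
t: 19.53
ee_pos: [0.5652, -0.0664, 0.0545]
orientation: [3.131, -0.183, 0.026]
contact_force: [-0.4, -0.3, 0.5]
width: 0.05
```

{"fn": "jog_arm", "kwargs": {"plan": [[[0,0,-6,0,0.016,0.004],[0,0,-11,0,0.016,0.004],[0,0,-14,0,0.016,0.004],[0,0,-16,0,0.016,0.004],[0,0,-17,0,0.016,0.004],[0,0,-18,0,0.016,0.004],[0,0,-18,0,0.016,0.004],[0,0,-18,0,0.016,0.004]]]}}

```text
t: 20.2
ee_pos: [0.5653, -0.0663, 0.0366]
orientation: [3.13, -0.176, 0.001]
contact_force: [-0.3, -0.4, 1.0]
width: 0.0501
```

{"fn": "jog_arm", "kwargs": {"plan": [[[-0.7,-6,0,0,0,0],[-1.3,-12,0,0,0,0],[-1.9,-17,0,0,0,0],[-2.2,-20,0,0,0,0],[-2.5,-22,0,0,0,0],[-2.7,-24,0,0,0,0],[-2.8,-25,0,0,0,0],[-2.8,-25,0,0,0,0]]]}}

```text
t: 20.87
ee_pos: [0.5624, -0.0914, 0.0366]
orientation: [3.13, -0.176, 0.001]
contact_force: [0.4, 1.0, 0.4]
width: 0.0503
```

{"fn": "jog_arm", "kwargs": {"plan": [[[1,10,0,0,0,0],[2,18,8,0,0,0],[-15,18,25,0,0,0.1],[-40,10,40,0,0,0.2],[-70,0,45,0,0,0.3],[-100,-15,45,0,0,0.42],[-115,-30,45,0,0,0.54],[-115,-45,45,0,0,0.66]]]}}

```text
t: 21.53
ee_pos: [0.4443, -0.1351, 0.0822]
orientation: [3.017, 0.858, 0.002]
contact_force: [-0.3, 0.8, 0.2]
width: 0.0503
```

```bash
python3 -c "
from rig import bot
s=bot.observe();print(s['ee_pos'],s['orientation'])"
```

```text
[ 0.44431048 -0.13509468  0.0822326 ] [3.01693269e+00 8.58496563e-01 2.18524508e-03]
```

{"fn": "jog_arm", "kwargs": {"plan": [[[2,-4,0,0,0,0.12],[4,-8,0,0,0,0.24],[6,-12,0,0,0,0.36],[8,-16,0,0,0,0.48],[10,-20,0,0,0,0.6],[11,-23,-5,0,0,0.72],[11,-23,-10,0,0,0.84],[11,-23,-15,0,0,0.905]]], "claw": 70}}

```text
t: 22.2
ee_pos: [0.4558, -0.1577, 0.0677]
orientation: [2.331, 2.099, 0.006]
contact_force: [0.2, -0.6, -0.7]
width: 0.0699
```

```bash
python3 look2.py c
```

```text
scene bare 670 [[-23.0, -217.0], [29.0, -155.0], [78.0, -101.0]] 0.075
scene blue 174 [[-17.0, -255.0], [31.0, -235.0], [78.0, -216.0]] 0.0755
scene blank riser [  28.4 -175.1] yaw 0.0138 res 0.0015762141299263434
side bare 837 [[-35.0, -217.0], [23.0, -136.0], [78.0, -63.0]] 0.0724
side blue 99 [[-11.0, -255.0], [41.0, -235.0], [77.0, -220.0]] 0.0739
side blank riser [  23.8 -143.8] yaw -0.013 res 0.010550923052221124
[ 0.45509037 -0.15716506  0.06708541] [0.38989411 0.96326715 0.86378712] 22.3
```

View pics/c_scene.png

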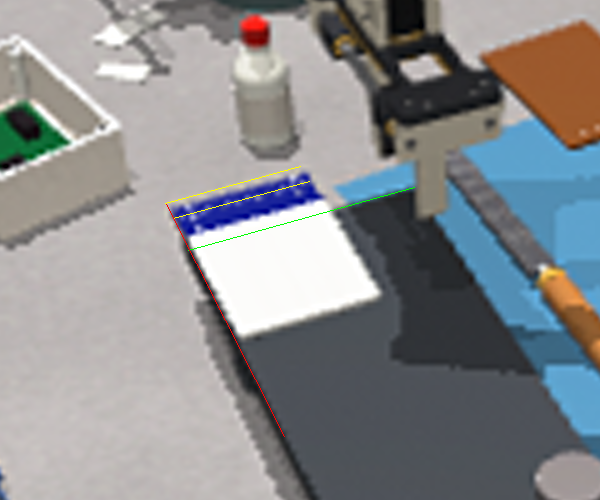

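The blue end is now about 40–42 mm out. Going down for the final squaring push.

{"fn": "jog_arm", "kwargs": {"plan": [[[0,0,-10,0,0,0],[0,0,-20,0,0,0],[0,0,-26,0,0,0],[0,0,-29,0,0,0],[0,0,-30,0,0,0],[0,0,-30.5,0,0,0],[0,0,-30.5,0,0,0],[0,0,-30.5,0,0,0]]]}}

```text
t: 22.97
ee_pos: [0.4553, -0.1573, 0.0368]
orientation: [2.338, 2.093, 0.005]
contact_force: [0.4, 0.4, 0.1]
width: 0.07
```

{"fn": "jog_arm", "kwargs": {"plan": [[[6,-0.7,0,0,0,0],[12,-1.3,0,0,0,0],[18,-2,0,0,0,0],[24,-2.7,0,0,0,0],[29,-3.2,0,0,0,0],[33,-3.7,0,0,0,0],[36,-4,0,0,0,0],[37,-4.1,0,0,0,0]]]}}

```text
t: 23.63
ee_pos: [0.4929, -0.1615, 0.0367]
orientation: [2.338, 2.094, 0.005]
contact_force: [-0.3, -0.4, 0.6]
width: 0.0698
```

{"fn": "jog_arm", "kwargs": {"plan": [[[1,-0.1,0,0,0,0],[2,-0.2,0,0,0,0],[3,-0.3,0,0,0,0],[4,-0.4,0,0,0,0],[5,-0.5,0,0,0,0],[5.5,-0.6,0,0,0,0],[6,-0.6,0,0,0,0],[6,-0.6,0,0,0,0]]]}}

```text
t: 24.3
ee_pos: [0.4974, -0.1619, 0.0366]
orientation: [2.339, 2.095, 0.002]
contact_force: [-5.4, 0.1, 3.8]
width: 0.0699
```

{"fn": "jog_arm", "kwargs": {"plan": [[[1,-0.1,0,0,0,0],[2,-0.2,0,0,0,0],[2.5,-0.3,0,0,0,0],[2.5,-0.3,0,0,0,0],[2.5,-0.3,0,0,0,0],[2.5,-0.3,0,0,0,0],[2.5,-0.3,0,0,0,0],[2.5,-0.3,0,0,0,0]]]}}

```text
t: 24.97
ee_pos: [0.4973, -0.1618, 0.0365]
orientation: [-2.338, -2.095, 0.002]
contact_force: [-9.3, -0.6, 6.2]
width: 0.0701
```

{"fn": "jog_arm", "kwargs": {"plan": [[[-5,0.5,0,0,0,0],[-12,1.3,0,0,0,0],[-22,2.5,3,0,0,0],[-35,5,15,0,0,0],[-55,20,40,0,0,0],[-70,40,65,0,0,0],[-80,70,90,0,0,0],[-85,100,110,0,0,0]]]}}

```text
t: 25.63
ee_pos: [0.411, -0.0613, 0.1482]
orientation: [-2.341, -2.093, 0.001]
contact_force: [0.6, 0.8, 0.6]
width: 0.0698
```

```bash
python3 look2.py d
```

```text
scene bare 669 [[-23.0, -217.0], [29.0, -154.0], [78.0, -101.0]] 0.0752
scene blue 171 [[-16.0, -257.0], [30.0, -237.0], [77.0, -216.0]] 0.0754
scene blank riser [  28.8 -175. ] yaw 0.0086 res 0.001480415515164285
side bare 897 [[-39.0, -217.0], [20.0, -133.0], [78.0, -62.0]] 0.072
side blue 125 [[-18.0, -254.0], [29.0, -237.0], [77.0, -219.0]] 0.0743
side blank riser [  22.2 -144.4] yaw 0.0564 res 0.014110758726281312
[ 0.41279913 -0.05935426  0.14981518] [-0.23903646 -0.87789639 -0.77717777] 25.7333
```

View pics/d_scene.png

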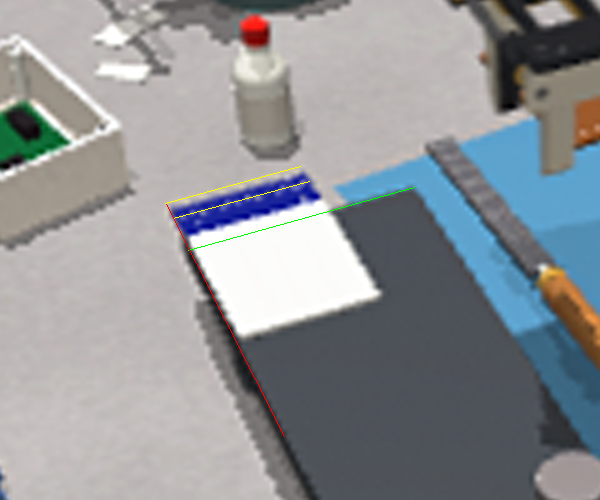

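View pics/d_side.png

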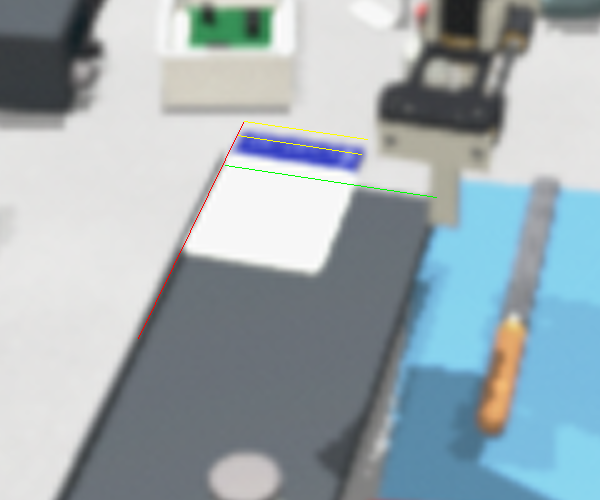

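```bash
python3 - <<'E'
from h import *
from rig import bot
d=bot.get_image("scene");P=cloud(d);ok=d["range_z"]>0
for q in("screw_jar","flat_file","screwdriver","flux_bottle","instrument_case"):
    r=bot.cut_out("scene",q)
    if r: print(q,np.median(P[r[0]["mask"]&ok],axis=0).round(3))
s=bot.observe();print(s["contact_force"],s["t"])
print(bot.sign_off())
E
```

```text
screw_jar [0.526 0.183 0.119]
flat_file [ 0.372 -0.132  0.014]
screwdriver [0.406 0.095 0.022]
flux_bottle [ 0.47  -0.385  0.051]
instrument_case [ 0.647 -0.471  0.026]
[-0.02062384 -0.59236609  1.15892027] 26.0333
the job is handed in; nothing more can be done
None
```

I pushed the blank back flat against the upstand, slid it to the right, gave it a last squaring push from the front, and handed the job in at about 26 s. It was only pushed on its edges, never gripped or lifted.

**Last checks:**
- **Against the upstand:** in the final push the fingers met a hard stop, with force rising to about 9 N and no further movement. They stopped within 0.5 mm of where the first seating push stopped.
- **Overhang:** the blue end stands about 40–42 mm past the riser's end. The scene camera fit gives 40 mm and the finger position gives about 42 mm.
- **Robot clear:** the arm was backed off and touching nothing.

**Checks that disagreed or failed:**
- **Finger height:** the real fingertips turned out to be about 36 mm above the reported TCP, so my first push passed over the blank without touching it. I set the height by touching the empty part of the riser lightly (about 10 N).
- **Scene camera fit:** it puts the blank's rear edge about 3 mm short of my estimate of the upstand's face and 0.009 rad askew. I trusted the contact instead, since the fit is only good to about 2 mm.
- **Side camera fit:** the side camera's automatic fit of the blank was no use because it merged with the riser. I only used its picture by eye.
- **Other things on the bench:** the jar, bottle and case measured within 2 mm of their starting places. The visible middle of the file read 20 mm further along y, and the screwdriver's read 8 mm. I put this down to the arm hiding part of them, as the tips never came down to that height, but I did not check it separately. I did not re-measure the tape roll or multimeter.

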